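# Find the hidden notch in the colour chest and pop its drawer

## Robot

A 6-joint arm with a two-finger parallel gripper is mounted at the origin on the work surface. World frame = base frame: x ahead of the robot, y to its left, z up, the work surface at z = 0. Lengths are in m, angles in rad, forces in N, time in s.
With the tool pointing down it reaches from about 0.275 to 0.875 m from the base axis. Payload 12.5 kg.
Tool frame: the origin (TCP) lies on the mounting face of the last link; the fingertips stand 173 mm ahead of it and the grasp point (between the pads) lies 155 mm ahead of it; z points along the fingers, y is the line along which they close (so a half turn about z gives the same grasp; the last joint's range is limited). The gripper opens to 85 mm and grips with 20 to 120 N. Pads are 22 mm wide; open, the fingers measure 114 mm over their backs; the gripper's body (76 mm by 85 mm) begins 54 mm behind the grasp point. The pads swing forward as they close: fully open they stand 13 mm farther back than shut.
Start: joints at [1.065, 0.351, 1.652, -0, 1.139, -0.085], TCP at [0.225, 0.502, 0.405] pointing down, gripper open.
Joint ranges: [-2.75, 2.75], [-0.79, 2.1], [0.01, 2.65], [-1.57, 4.71], [0.07, 3.14], [-2.87, 2.87]. Speed limits (rad/s): [2.22, 2.22, 2.79, 3.14, 3.14, 3.14].

## Interface

Orientations are given as a unit quaternion [w, x, y, z].
In Python, from plant import r gives the robot as it stands.
- The arm moves only by the tool move_arm, never from a script. Its argument "increments" is a list of rows, each a list of 7 numbers: the turn, a rotation vector about the tool's x, y, z in rad, then the shift along the tool's x, y, z in cm, then the finger opening in cm, from 0 to 8.54. A call has 1 to 5 rows; each row shifts and turns the commanded pose from where the row before left it, along the tool's axes as they then stand; what a row does not reach is not made up. A row lasts 1/10 s, in which the tool goes at most 50 mm and 8.59 degrees, less where a joint would pass 70% of its speed; a pose out of reach is approached as far as the arm can. A call with a gripper value outside its range is refused whole. The fingers move at their own pace and stop on an object; the grip force is fixed at half the most. Time passes only in rows, so rows that do not move let the fingers close. It gives the time, the measured TCP pose, the force, the opening and the grip force at its end, in the units of the state.
- r.get_obs(): the state, without advancing time (a new reading comes with each control period).
- r.get_image(name): name is "side" or "top" or "wrist"; returns (picture, depth): 480x640x3 uint8, red, green, blue; 480x640 float32, m along the optical axis (not along the pixel's ray), 0 where there is no reading.
- r.get_calibration(name): a dict with "K" (3x3 intrinsics, pixels), "T" (4x4, takes a point from camera to world coordinates). Camera axes: x right, y up, looking along -z (the intrinsics and any distortion apply to the point x, -y, -z); pixel columns grow to the right and rows downward; lengths in m; the calibration is good to about 2 mm. A picture is of the moment at which its call begins: read the wrist's pose just before it. get_calibration takes no time and is no camera call; for the wrist camera it gives the pose at the moment of the call.
- r.job_done(): hands the job in; it is judged then, once.
The state is a dict: "clock": time; "qpos": joint angles; "qd": joint speeds; "tau": joint torques, N m; "eef_pos": TCP position; "eef_rot": TCP orientation; "force": force on the tool from outside, world axes, zero at the start; "moment": the same for the moment, N m; "grip_width": finger opening in m; "grip_force": force on a finger pad.
Only numpy, scipy, OpenCV 4.12 (cv2) and the standard library are available. Lean on these libraries where they do the work, as an engineer would, in place of code of your own. Each camera call takes 0.05 s, during which the arm holds its last target. There are 200 camera calls.

## Task

The drawer of the blue colour chest is opened by a catch bar hidden under its front edge. Put a fingertip on the red end cover, run it along the bare metal edge from there until it finds the notch, then press down inside the notch until the catch is fully down and the drawer has popped out, and take the hand away. Only touch and press: do not pull at the drawer, and leave the brush jar, paint pot, tape roll and palette knife where they are.

Things in the scene. Friction and masses are not known exactly. Their poses are not given: they have to be found in the camera images.
- chest: Blue metal chest on the table, fixed, 180 mm (its x) by 450 mm (its y), its whole top level at 90 mm. Origin: centre of the underside. x points from front (robot side) to back, y along the front edge, z up. Along the front of its top, chest x -0.090 to -0.050, run from +y to -y: red cover, bare metal edge, black cover; the blue top plate behind is flush with them.
- red_cover: Red plastic end cover at the +y end of the front edge, 42 mm (x) by 135 mm (y), fixed to the chest, level with the bare edge. Origin: centre of its top face; the cover meets the bare edge 67.5 mm from here towards chest -y. Axes as the chest's.
- edge: Bare rigid aluminium edge between red and black cover, 40 mm (x) by 180 mm (y), flush with the red cover. Origin: its middle, at its top face. Axes as the chest's. It has one notch, 38 mm long (y), 10 mm deep, through the full 40 mm depth, open to the front, seen as a dark gap. The notch's centre lies anywhere from y -65 to +45 mm of this origin, different every time and not reported.
- catch (a joint): Downward travel of the dark steel catch bar that forms the floor of the notch, in m: 0 as found (floor 10 mm below the edge), 0.007 fully down (floor 17 mm below the edge). It lies under the whole edge and can be reached only through the notch. Pressing takes about 6 to 9 N, against friction; it stays where it is left.
- drawer: Drawer in the chest's front below the edge, with a flat yellow front 184 mm wide (y) and 48 mm high and no handle. Origin: middle of the lower edge of the drawer front's outer face; shut it lies at chest x -0.090, z 0.008. The catch drives it: it comes out towards chest -x by 3 mm for every 1 mm of catch travel, 21 mm in all. It is not to be pulled.
- brush_jar: White round jar with brushes standing in it, 68 mm across, 90 mm high, brushes up to 190 mm. Loose; to be left alone. Origin: centre of its underside.
- paint_pot: Paint pot with a white lid and yellow label, 68 mm across, 75 mm high. Loose; to be left alone. Origin: centre of its underside.
- tape: Green roll of tape lying flat on the blue top of the chest towards its back, 84 mm across, 24 mm high. Loose; to be left alone. Origin: centre of its underside.
- knife: Palette knife with a wooden handle, 200 mm long, lying on the table in front of the chest. Loose; to be left alone. Origin: on its underside; it lies along its own x, handle to -x.

How it is judged:
By the outcome, as a careful person would: the job done as asked, in the order asked, and still so for the second after the job is handed in, with the robot touching nothing.
It also fails if it takes over 67 s, if anything falls off the work surface, if the arm or the gripper's body presses on something with over 40 N, if the wrist force passes 120 N, or if a joint passes its speed limit or range.

## Working session

There is one attempt and no reset: what is moved stays moved. The work goes in short steps, Python scripts to look and compute and a tool call to move; the robot and the scene stay as the last step left them, time stands still between calls to the robot, and variables do not carry over. Pictures are saved under pics/ and viewed, at most 10 in all, crops included, and the job is handed in when it is done.

Besides the shell and the picture viewer there is one more tool, called after "Emit:" in YAML: its name, and indented under it one key for each argument. move_arm: Moves the arm, as the interface text tells. Its arguments: {"type":"object","properties":{"increments":{"type":"array"}},"required":["increments"]}

```bash
ls; mkdir -p pics; python3 - <<'E'
from plant import r
import cv2,numpy as np
o=r.get_obs();print({k:np.round(v,3).tolist() for k,v in o.items()})
a,da=r.get_image("top");b,db=r.get_image("side")
np.savez("v1.npz",a=a,da=da,b=b,db=db)
cv2.imwrite("pics/top1.png",a[...,::-1]);cv2.imwrite("pics/side1.png",b[...,::-1])
for n in("top","side"):
  c=r.get_calibration(n);print(n,np.round(c["K"],1).tolist(),np.round(c["T"],3).tolist(),[k for k in c])
E
```

```text
pics
{'clock': 0.0, 'qpos': [1.065, 0.351, 1.652, 0.0, 1.139, -0.085], 'qd': [0.001, -0.001, -0.001, -0.001, -0.0, 0.001], 'tau': [-0.001, -50.612, -29.141, -0.0, 0.005, 0.0], 'eef_pos': [0.225, 0.502, 0.404], 'eef_rot': [-0.0, 0.209, 0.978, -0.001], 'force': [0.882, 0.305, 0.205], 'moment': [-0.047, -0.014, 0.027], 'grip_force': 0.0, 'grip_width': 0.085}
top [[568.5, 0.0, 313.3], [0.0, 568.5, 235.7], [0.0, 0.0, 1.0]] [[0.013, 0.988, -0.152, 0.259], [-1.0, 0.011, -0.013, 0.004], [-0.011, 0.152, 0.988, 1.565], [0.0, 0.0, 0.0, 1.0]] ['K', 'T']
side [[498.9, 0.0, 313.7], [0.0, 498.9, 245.2], [0.0, 0.0, 1.0]] [[0.835, 0.395, -0.383, 0.017], [-0.55, 0.614, -0.566, -0.71], [0.011, 0.684, 0.73, 1.029], [0.0, 0.0, 0.0, 1.0]] ['K', 'T']
```

View pics/top1.png

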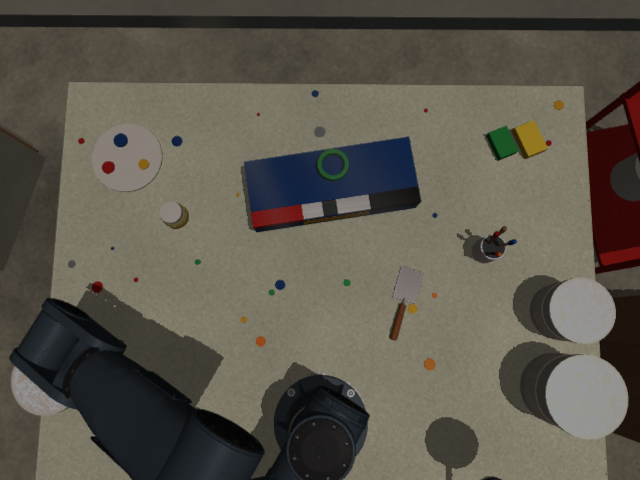

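View pics/side1.png

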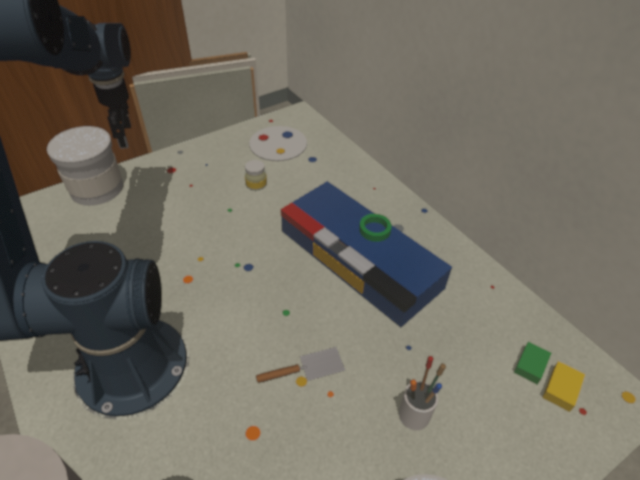

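The top view shows the red cover at about (278,216), the bare edge from x≈302 to 370 with a dark gap near (330,208), and the black cover at (395,202). In the side view the red cover is at (302,220) and the gap is near (345,247). The knife lies at (400,300) in the top view, well in front of the chest.

```bash
cat > h.py <<'E'
import cv2,numpy as np
from plant import r
def ray(n,uv,cal=None):
    c=cal or r.get_calibration(n);K,T=c["K"],c["T"]
    d=np.array([(uv[0]-K[0,2])/K[0,0],-(uv[1]-K[1,2])/K[1,1],-1.]);return T[:3,3],T[:3,:3]@d
def plane(n,uv,z,cal=None):
    o,d=ray(n,uv,cal);return o+d*(z-o[2])/d[2]
def tri(r1,r2):
    (o1,d1),(o2,d2)=r1,r2
    s=np.linalg.lstsq(np.c_[d1,-d2],o2-o1,rcond=None)[0]
    a,b=o1+d1*s[0],o2+d2*s[1];return (a+b)/2,np.linalg.norm(a-b)
def redmask(im):
    h=cv2.cvtColor(im,cv2.COLOR_RGB2HSV)
    m=(((h[...,0]<8)|(h[...,0]>172))&(h[...,1]>150)&(h[...,2]>110)).astype(np.uint8)
    n,l,s,c=cv2.connectedComponentsWithStats(m);return l,s,c
E
python3 - <<'E'
from h import *
v=np.load("v1.npz");np.set_printoptions(precision=4,suppress=True)
cn={}
for n,k,box in(("top","a",(240,195,310,235)),("side","b",(275,195,345,260))):
    l,s,c=redmask(v[k]);
    ok=[i for i in range(1,len(s)) if box[0]<c[i][0]<box[2] and box[1]<c[i][1]<box[3]]
    i=max(ok,key=lambda i:s[i,4]);cn[n]=c[i];q=cv2.boxPoints(cv2.minAreaRect(np.argwhere(l==i)[:,::-1].astype(np.float32)))
    print(n,s[i],c[i],q.tolist())
    P=np.array([plane(n,p,.09)for p in q]);print(P,plane(n,c[i],.09))
print("tri",tri(ray("top",cn["top"]),ray("side",cn["side"])))
a=v["a"];b=v["b"]
cv2.imwrite("pics/c1.png",np.hstack([cv2.resize(a[130:240,235:430],(780,440))[...,::-1]]))
# notch profile along edge, and depth-derived world points on chest
K=r.get_calibration("top");o=K["T"]
for uv in((278,216),(310,212),(330,208),(350,205),(395,202),(270,180),(390,160)):
    oo,d=ray("top",uv);print(uv,oo+d*v["da"][uv[1],uv[0]],a[uv[1],uv[0]])
E
```

```text
top [252 206  51  21 534] [278.2266 216.5768] [[251.11557006835938, 212.7514190673828], [300.5606384277344, 205.1444854736328], [302.6415710449219, 218.6704864501953], [253.19650268554688, 226.2774200439453]]
[[0.5453 0.188  0.09  ]
 [0.5671 0.0576 0.09  ]
 [0.5308 0.0515 0.09  ]
 [0.5091 0.1815 0.09  ]] [0.5357 0.116  0.09  ]
side [282 204  41  30 471] [301.8662 218.3652] [[281.4000244140625, 210.80001831054688], [288.72003173828125, 201.04000854492188], [322.0, 226.0], [314.67999267578125, 235.760009765625]]
[[0.506  0.1751 0.09  ]
 [0.5439 0.1985 0.09  ]
 [0.5668 0.0653 0.09  ]
 [0.5302 0.0455 0.09  ]] [0.5373 0.1193 0.09  ]
tri (array([0.535 , 0.1157, 0.094 ]), np.float64(4.484955488345895e-05))
(278, 216) [0.5362 0.1162 0.0957] [110  34  31]
(310, 212) [0.5496 0.0324 0.0864] [140 134 130]
(330, 208) [ 0.562  -0.0206  0.0813] [38 37 37]
(350, 205) [ 0.5691 -0.0733  0.0889] [139 133 129]
(395, 202) [ 0.5776 -0.1917  0.0928] [32 31 28]
(270, 180) [0.6341 0.14   0.0924] [32 42 66]
(390, 160) [ 0.6931 -0.1799  0.0891] [20 36 65]
```

View pics/c1.png

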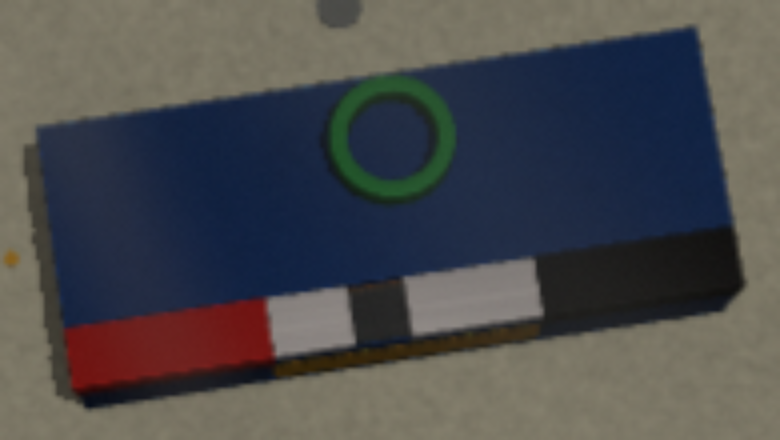

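The close-up shows the notch at crop x≈350–408, which is top-image columns 322–337 at row ≈207. Chest yaw is about 9.5°. I'll move over with the fingers closed, then turn so tool x runs along the edge.

Emit:
move_arm:
  increments:
    - [0,0,0,-4.4,-2.25,0,0]
    - [0,0,0,-4.4,-2.25,0,0]
    - [0,0,0,-4.4,-2.25,0,0]
    - [0,0,0,-4.4,-2.25,0,0]
    - [0,0,0,-4.4,-2.25,0,0]

```text
clock: 0.6
eef_pos: [0.3803, 0.3077, 0.4046]
eef_rot: [-0.0, 0.209, 0.978, -0.0]
force: [0.8, 0.2, 0.4]
grip_width: 0.0121
grip_force: 0.0
```

Emit:
move_arm:
  increments:
    - [0,0,0,-4.4,-2.25,0,0]
    - [0,0,0,-4.4,-2.25,0,0]
    - [0,0,0,-4.4,-2.25,0,0]
    - [0,0,0,-4.4,-2.25,0,0]
    - [0,0,0,-4.4,-2.25,0,0]

```text
clock: 1.1
eef_pos: [0.5352, 0.115, 0.4045]
eef_rot: [-0.0, 0.209, 0.978, -0.0]
force: [0.8, 1.0, 0.1]
grip_width: -0.0001
grip_force: 0.0
```

Emit:
move_arm:
  increments:
    - [0,0,0.14,0,0,0,0]
    - [0,0,0.14,0,0,0,0]
    - [0,0,0.14,0,0,0,0]
    - [0,0,0.14,0,0,0,0]
    - [0,0,0.14,0,0,0,0]

```text
clock: 1.6
eef_pos: [0.5343, 0.1168, 0.4044]
eef_rot: [-0.0, 0.534, 0.845, -0.0]
force: [-0.7, -0.1, -0.1]
grip_width: 0.0001
grip_force: 0.0
```

Emit:
move_arm:
  increments:
    - [0,0,0.14,0,0,0,0]
    - [0,0,0.14,0,0,0,0]
    - [0,0,0,0,0,0,0]
    - [0,0,0,0,0,0,0]

```text
clock: 2.0
eef_pos: [0.5343, 0.1169, 0.4045]
eef_rot: [-0.0, 0.643, 0.766, -0.0]
force: [0.2, -1.1, -1.2]
grip_width: -0.0
grip_force: 0.0
```

```bash
python3 - <<'E'
from h import *
np.set_printoptions(precision=4,suppress=True)
o=r.get_obs();print(o["clock"],o["eef_pos"],o["eef_rot"],o["force"],o["grip_width"],o["qpos"])
c=r.get_calibration("wrist");a,d=r.get_image("wrist");np.savez("w1.npz",a=a,d=d,K=c["K"],T=c["T"]);print(c["T"])
cv2.imwrite("pics/w1.png",a[...,::-1])
E
```

```text
2.0 [0.5343 0.1169 0.4045] [-0.0001  0.6429  0.7659 -0.0002] [ 0.1965 -1.1381 -1.212 ] -2.1997649815727238e-05 [ 0.1303  0.3454  1.6598 -0.      1.1367 -0.0438]
[[ 0.9849 -0.1672 -0.0442  0.523 ]
 [ 0.1729  0.9508  0.2571  0.1818]
 [-0.001  -0.2609  0.9654  0.3746]
 [ 0.      0.      0.      1.    ]]
```

View pics/w1.png

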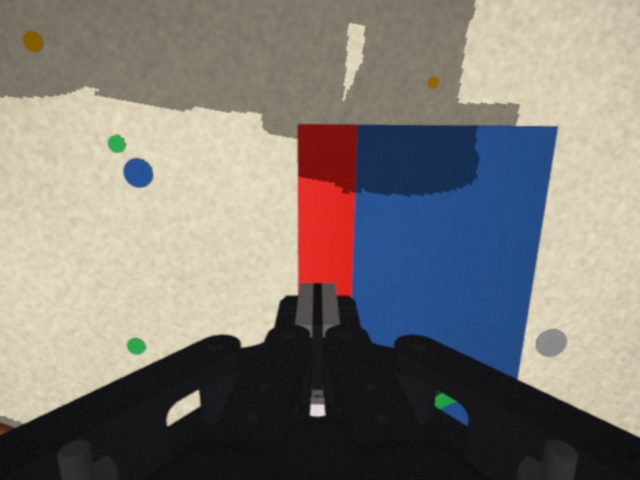

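The wrist view shows the red cover at columns 298–355, running from row 125 down, with the closed fingertips at about (317,285) over it. I'll get the cover's edges from this view.

```bash
python3 - <<'E'
from h import *
np.set_printoptions(precision=4,suppress=True)
w=np.load("w1.npz");a=w["a"];cal={"K":w["K"],"T":w["T"]}
h=cv2.cvtColor(a,cv2.COLOR_RGB2HSV)
m=((h[...,0]<8)|(h[...,0]>172))&(h[...,1]>150)&(h[...,2]>60)
L=[];R=[]
for y in range(130,275,5):
    c=[x for x in np.where(m[y])[0] if 280<x<370]
    L.append(plane("",(min(c)-.5,y),.09,cal));R.append(plane("",(max(c)+.5,y),.09,cal))
L,R=np.array(L),np.array(R)
def fit(P):
    p=np.polyfit(P[:,1],P[:,0],1);return p
pl,pr=fit(L),fit(R);print("x=a*y+b",pl,pr, "yaw deg",np.degrees(np.arctan(-np.array([pl[0],pr[0]]))),"width",(pr[1]-pl[1])*np.cos(np.arctan(pl[0])))
rows=np.where(m[:,325])[0];far=plane("",(325,rows.min()-.5),.09,cal);print("far end",far)
yaw=-np.arctan((pl[0]+pr[0])/2);ex=np.array([np.cos(yaw),np.sin(yaw)]);ey=np.array([-ex[1],ex[0]])
front=np.array([pl[1],0])@ex; back=np.array([pr[1],0])@ex; fy=far[:2]@ey
print("front/back along ex",front,back,"far along ey",fy)
o=r.get_obs();t=o["eef_pos"][:2];print("tcp ex,ey",t@ex,t@ey,"rel far end",fy-t@ey,"rel front",t@ex-front)
A=2*np.arctan2(o["eef_rot"][2],o["eef_rot"][1]);print("tool x dir deg",np.degrees(A),"want",np.degrees(yaw)+90)
for u in(322.5,329.7,337): p=plane("top",(u,207.5),.09)[:2];print("notch px",u,"from far end",fy-p@ey,"ex rel front",p@ex-front)
for z,d in((215,325),(240,400)):
    oo,dd=ray("",(d,z),cal);print("depth pt",oo+dd*w["d"][z,d])
E
```

```text
x=a*y+b [-0.1664  0.5392] [-0.1684  0.5809] yaw deg [9.4478 9.5579] width 0.04115360146177835
far end [0.5274 0.1867 0.09  ]
front/back along ex 0.531827362129403 0.5729743604081563 far along ey 0.09702701716425297
tcp ex,ey 0.546293507277226 0.027091552222617526 rel far end 0.06993546494163544 rel front 0.014466145147823073
tool x dir deg 99.96021623714734 want 99.50284729174143
notch px 322.5 from far end 0.19027315955481017 ex rel front 0.021760945192713987
notch px 329.7 from far end 0.20907770896940586 ex rel front 0.01881430063210987
notch px 337 from far end 0.22813810027927475 ex rel front 0.015827566031991536
depth pt [0.5388 0.1239 0.0909]
depth pt [0.5973 0.1148 0.0907]
```

The cover is about 5 mm off in tool y, with yaw nearly exact. The notch centre should be about 139 mm along −x from here. Descending.

Emit:
move_arm:
  increments:
    - [0,0,0.008,0,0.55,3,0]
    - [0,0,0,0,0,4,0]
    - [0,0,0,0,0,4,0]
    - [0,0,0,0,0,1.8,0]
    - [0,0,0,0,0,0,0]

```text
clock: 2.55
eef_pos: [0.5391, 0.1177, 0.2742]
eef_rot: [-0.002, 0.647, 0.763, -0.002]
force: [-0.3, 1.0, 1.1]
grip_width: -0.0003
grip_force: 0.0
```

Emit:
move_arm:
  increments:
    - [0,0,0,0,0,0.4,0]
    - [0,0,0,0,0,0.3,0]
    - [0,0,0,0,0,0.2,0]
    - [0,0,0,0,0,0,0]

```text
clock: 2.95
eef_pos: [0.5398, 0.1178, 0.2681]
eef_rot: [0.0, 0.647, 0.762, 0.0]
force: [-0.0, 0.4, -0.3]
grip_width: -0.0001
grip_force: 0.0
```

Emit:
move_arm:
  increments:
    - [0,0,0,0,0,0.1,0]
    - [0,0,0,0,0,0.1,0]
    - [0,0,0,0,0,0,0]

```text
clock: 3.25
eef_pos: [0.5397, 0.1178, 0.2657]
eef_rot: [-0.0, 0.648, 0.762, -0.0]
force: [0.5, -0.4, -0.4]
grip_width: 0.0001
grip_force: 0.0
```

Emit:
move_arm:
  increments:
    - [0,0,0,0,0,0.1,0]
    - [0,0,0,0,0,0,0]

```text
clock: 3.45
eef_pos: [0.5398, 0.1178, 0.2646]
eef_rot: [-0.0, 0.648, 0.762, -0.0]
force: [-0.8, 0.6, -0.4]
grip_width: 0.0001
grip_force: 0.0
```

Emit:
move_arm:
  increments:
    - [0,0,0,0,0,0.1,0]
    - [0,0,0,0,0,0,0]

```text
clock: 3.65
eef_pos: [0.5397, 0.1178, 0.2636]
eef_rot: [-0.0, 0.648, 0.762, -0.0]
force: [-0.5, 0.8, 0.5]
grip_width: 0.0004
grip_force: 0.0
```

Emit:
move_arm:
  increments:
    - [0,0,0,0,0,0.05,0]
    - [0,0,0,0,0,0,0]

```text
clock: 3.85
eef_pos: [0.5398, 0.1179, 0.2635]
eef_rot: [-0.0, 0.648, 0.762, -0.0]
force: [-2.3, 0.5, 5.4]
grip_width: 0.0001
grip_force: 2.3
```

Emit:
move_arm:
  increments:
    - [0,0,0,0,0,0.05,0]
    - [0,0,0,0,0,0,0]

```text
clock: 4.05
eef_pos: [0.5398, 0.1179, 0.2635]
eef_rot: [0.0, 0.648, 0.762, 0.0]
force: [-4.9, -1.6, 11.5]
grip_width: -0.0
grip_force: 5.5
```

Contact on the red cover. I'll ease off slightly and slide along −x.

Emit:
move_arm:
  increments:
    - [0,0,0,-0.3,0,-0.03,0]
    - [0,0,0,-0.6,0,0,0]
    - [0,0,0,-0.8,0,0,0]
    - [0,0,0,-0.8,0,0,0]

```text
clock: 4.45
eef_pos: [0.5441, 0.0931, 0.2635]
eef_rot: [0.0, 0.648, 0.762, 0.001]
force: [-0.4, 4.0, 6.6]
grip_width: 0.0
grip_force: 3.0
```

Emit:
move_arm:
  increments:
    - [0,0,0,-0.8,0,0,0]
    - [0,0,0,-0.8,0,0,0]
    - [0,0,0,-0.8,0,0,0]

```text
clock: 4.75
eef_pos: [0.548, 0.0693, 0.2635]
eef_rot: [0.0, 0.648, 0.762, 0.001]
force: [-0.1, 4.6, 6.6]
grip_width: 0.0002
grip_force: 3.1
```

Emit:
move_arm:
  increments:
    - [0,0,0,-0.8,0,0,0]
    - [0,0,0,-0.8,0,0,0]
    - [0,0,0,-0.8,0,0,0]

```text
clock: 5.05
eef_pos: [0.5518, 0.0456, 0.2634]
eef_rot: [0.0, 0.648, 0.762, 0.001]
force: [-0.3, 4.1, 5.9]
grip_width: 0.0001
grip_force: 3.0
```

Emit:
move_arm:
  increments:
    - [0,0,0,-0.8,0,0,0]
    - [0,0,0,-0.8,0,0,0]
    - [0,0,0,-0.8,0,0,0]

```text
clock: 5.35
eef_pos: [0.5557, 0.0219, 0.2635]
eef_rot: [0.0, 0.648, 0.762, 0.001]
force: [-0.8, 4.4, 6.8]
grip_width: -0.0001
grip_force: 3.2
```

Emit:
move_arm:
  increments:
    - [0,0,0,-0.5,0,0,0]
    - [0,0,0,-0.5,0,0,0]
    - [0,0,0,-0.5,0,0,0]

```text
clock: 5.65
eef_pos: [0.5581, 0.0072, 0.2635]
eef_rot: [0.0, 0.648, 0.762, 0.001]
force: [-0.8, 4.4, 7.0]
grip_width: 0.0003
grip_force: 3.2
```

Emit:
move_arm:
  increments:
    - [0,0,0,-0.4,0,0,0]
    - [0,0,0,-0.4,0,0,0]

```text
clock: 5.85
eef_pos: [0.5594, -0.0007, 0.2634]
eef_rot: [0.0, 0.648, 0.762, 0.001]
force: [-0.7, 3.9, 5.6]
grip_width: 0.0001
grip_force: 3.0
```

Emit:
move_arm:
  increments:
    - [0,0,0,-0.3,0,0,0]
    - [0,0,0,-0.3,0,0,0]

```text
clock: 6.05
eef_pos: [0.5603, -0.0066, 0.2633]
eef_rot: [0.0, 0.648, 0.762, 0.0]
force: [-0.5, 2.2, 4.2]
grip_width: -0.0001
grip_force: 1.9
```

Emit:
move_arm:
  increments:
    - [0,0,0,-0.3,0,0,0]
    - [0,0,0,0,0,0,0]

```text
clock: 6.25
eef_pos: [0.5605, -0.0099, 0.2628]
eef_rot: [-0.0, 0.648, 0.762, -0.0]
force: [-0.7, -0.1, -0.2]
grip_width: 0.0001
grip_force: 0.0
```

Emit:
move_arm:
  increments:
    - [0,0,0,-0.3,0,0,0]
    - [0,0,0,0,0,0,0]

```text
clock: 6.45
eef_pos: [0.5611, -0.0128, 0.2628]
eef_rot: [-0.0, 0.648, 0.762, -0.0]
force: [0.0, -0.2, 0.5]
grip_width: -0.0001
grip_force: 0.0
```

Emit:
move_arm:
  increments:
    - [0,0,0,-0.3,0,0,0]
    - [0,0,0,0,0,0,0]

```text
clock: 6.65
eef_pos: [0.5616, -0.0156, 0.263]
eef_rot: [0.0, 0.648, 0.762, -0.0]
force: [0.1, 0.2, 0.2]
grip_width: -0.0001
grip_force: 0.0
```

The force vanished at y≈−0.009, so the tip is in the notch. Centring by another 2.5 mm and going down.

Emit:
move_arm:
  increments:
    - [0,0,0,-0.25,0,0,0]
    - [0,0,0,0,0,0.1,0]
    - [0,0,0,0,0,0.1,0]
    - [0,0,0,0,0,0,0]

```text
clock: 7.05
eef_pos: [0.5619, -0.0178, 0.2608]
eef_rot: [-0.0, 0.648, 0.762, -0.0]
force: [-1.1, -0.2, -0.1]
grip_width: -0.0001
grip_force: 0.0
```

Emit:
move_arm:
  increments:
    - [0,0,0,0,0,0.2,0]
    - [0,0,0,0,0,0.2,0]
    - [0,0,0,0,0,0.2,0]
    - [0,0,0,0,0,0,0]

```text
clock: 7.45
eef_pos: [0.5618, -0.0178, 0.2546]
eef_rot: [-0.0, 0.648, 0.762, -0.0]
force: [-0.8, -0.4, 0.7]
grip_width: -0.0001
grip_force: 0.0
```

Emit:
move_arm:
  increments:
    - [0,0,0,0,0,0.1,0]
    - [0,0,0,0,0,0.1,0]
    - [0,0,0,0,0,0,0]

```text
clock: 7.75
eef_pos: [0.562, -0.0179, 0.2531]
eef_rot: [0.0, 0.648, 0.762, 0.0]
force: [-0.9, 0.2, 1.6]
grip_width: 0.0001
grip_force: 0.8
```

Floor reached at 0.2535, as expected. Pressing slowly.

Emit:
move_arm:
  increments:
    - [0,0,0,0,0,0.1,0]
    - [0,0,0,0,0,0.1,0]
    - [0,0,0,0,0,0.1,0]
    - [0,0,0,0,0,0,0]

```text
clock: 8.15
eef_pos: [0.562, -0.0179, 0.2502]
eef_rot: [0.0, 0.648, 0.762, 0.0]
force: [-0.4, -0.3, 4.2]
grip_width: 0.0
grip_force: 1.9
```

Emit:
move_arm:
  increments:
    - [0,0,0,0,0,0.1,0]
    - [0,0,0,0,0,0.1,0]
    - [0,0,0,0,0,0.1,0]
    - [0,0,0,0,0,0,0]

```text
clock: 8.55
eef_pos: [0.562, -0.0179, 0.2472]
eef_rot: [0.0, 0.648, 0.762, 0.0]
force: [-0.7, -0.5, 3.4]
grip_width: -0.0001
grip_force: 1.9
```

Emit:
move_arm:
  increments:
    - [0,0,0,0,0,0.1,0]
    - [0,0,0,0,0,0,0]

```text
clock: 8.75
eef_pos: [0.562, -0.0179, 0.2464]
eef_rot: [0.0, 0.648, 0.762, 0.0]
force: [-2.4, -0.1, 6.8]
grip_width: 0.0004
grip_force: 3.7
```

Emit:
move_arm:
  increments:
    - [0,0,0,0,0,0.05,0]
    - [0,0,0,0,0,0,0]

```text
clock: 8.95
eef_pos: [0.562, -0.0179, 0.2464]
eef_rot: [0.0, 0.648, 0.762, 0.0]
force: [-4.6, -0.5, 13.0]
grip_width: -0.0002
grip_force: 6.6
```

Emit:
move_arm:
  increments:
    - [0,0,0,0,0,0.05,0]
    - [0,0,0,0,0,0,0]

```text
clock: 9.15
eef_pos: [0.562, -0.0179, 0.2463]
eef_rot: [0.0, 0.648, 0.762, 0.0]
force: [-7.1, 0.5, 18.7]
grip_width: 0.0002
grip_force: 9.3
```

Hard stop at 17 mm below the edge. Retreating straight up and then clear to the side for a look.

Emit:
move_arm:
  increments:
    - [0,0,0,0,0,-0.2,0]
    - [0,0,0,0,0,-0.6,0]
    - [0,0,0,0,0,-1,0]
    - [0,0,0,0,0,-2,0]
    - [0,0,0,0,0,-3,0]

```text
clock: 9.65
eef_pos: [0.5616, -0.0178, 0.3131]
eef_rot: [-0.001, 0.648, 0.762, -0.001]
force: [1.3, -1.3, 0.0]
grip_width: -0.0001
grip_force: 0.0
```

Emit:
move_arm:
  increments:
    - [0,0,0,0,0,-4,0]
    - [0,0,0,0,0,-4,0]
    - [0,0,0,3,-3,0,0]
    - [0,0,0,3,-3,0,0]
    - [0,0,0,3,-3,0,0]

```text
clock: 10.15
eef_pos: [0.4571, 0.057, 0.3936]
eef_rot: [0.0, 0.648, 0.762, 0.0]
force: [0.4, 0.5, 0.2]
grip_width: -0.0003
grip_force: 0.0
```

Emit:
move_arm:
  increments:
    - [0,0,0,4,-1,0,0]
    - [0,0,0,4,0,0,0]
    - [0,0,0,4,0,0,0]
    - [0,0,0,0,0,0,0]
    - [0,0,0,0,0,0,0]

```text
clock: 10.65
eef_pos: [0.4291, 0.1737, 0.3934]
eef_rot: [0.0, 0.647, 0.763, 0.0]
force: [-0.2, -0.0, 0.5]
grip_width: 0.0
grip_force: 0.0
```

```bash
python3 - <<'E'
from h import *
np.set_printoptions(precision=4,suppress=True)
v=np.load("v1.npz")
a,d=r.get_image("top");b,e=r.get_image("side")
cv2.imwrite("pics/f.png",np.hstack([cv2.resize(x[...,::-1],(400,300)) for x in(cv2.resize(a[110:260,235:435],(400,300)),b[180:330,270:470])]))
# drawer front: lowest yellow pixel shift in top view; compare
for im in(v["a"],a):
    h=cv2.cvtColor(im,cv2.COLOR_RGB2HSV);m=(h[...,0]>12)&(h[...,0]<32)&(h[...,1]>140);m[:190]=0;m[240:]=0;m[:,:295]=0;m[:,375:]=0
    p=np.argwhere(m);c=np.where(m[:,335])[0];print(len(p),c.min() if len(c) else None,c.max() if len(c) else None, plane("top",(335,c.max()+.5),.056) if len(c) else "")
o=r.get_obs();print(o["clock"],o["eef_pos"],o["force"],np.abs(o["qd"]).max())
E
```

```text
177 216 218 [ 0.5385 -0.0347  0.056 ]
354 222 226 [ 0.5166 -0.0348  0.056 ]
10.75 [0.4295 0.1726 0.3932] [0.084  0.1309 0.3414] 0.014323693033028393
```

View pics/f.png

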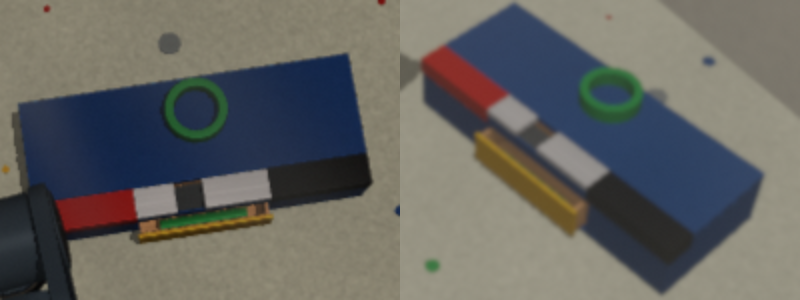

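Both crops show the yellow drawer front standing out below the bare edge (left crop about (205,228), right crop about (530,180)). It moved about 21–22 mm, the tape is in place, and the arm is clear.

```bash
python3 -c "
from plant import r
print(r.job_done())"
```

```text
the job is handed in; nothing more can be done
None
```

The job is handed in at about 10.8 s: the fingertip ran from the red cover along the edge into the notch, the catch was pressed to its stop at 17 mm, the drawer came out about 21 mm, and the hand is clear with nothing else touched.

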